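Tuck the shield strip under the lapped leaf with the setting rod and hold it down

ROBOT

A 6-joint arm with a two-finger parallel gripper is mounted at the origin on a cart in front of the work surface, level with it; the furniture and walls round the work are solid. World frame = base frame: x ahead of the robot, y to its left, z up, the work surface at z = 0. Lengths are in mm, angles in degrees, forces in N, time in s.
With the tool pointing down it reaches from about 350 to 850 mm from the base axis. Payload 8.1 kg.
Tool frame: the origin (TCP) lies midway between the tips of the shut fingers; the grasp point (between the pads) lies 19 mm behind it; z points along the fingers, y is the line along which they close (so a half turn about z gives the same grasp; the last joint's range is limited). The gripper opens to 85 mm and grips with 20 to 120 N. Pads are 22 mm wide; open, the fingers measure 114 mm over their backs; the gripper's body (76 mm by 85 mm) begins 54 mm behind the grasp point. The pads swing forward as they close: fully open they stand 13 mm farther back than shut.
Start: joints at [-70.439, 7.471, 85.268, -0, 87.261, -4.893], TCP at [248.396, -546.173, 231.292] pointing down, gripper open.
Joint ranges: [-169.43, 169.43], [-51.17, 129.36], [1.28, 143.12], [-76.62, 256.62], [0, 156.53], [-152.29, 152.29]. Speed limits (degrees/s): [136.94, 136.94, 159.86, 180, 180, 180].

INTERFACE

Orientations are given as [roll, pitch, yaw] about the fixed x, y, z axes, in that order (R = Rz(yaw) Ry(pitch) Rx(roll)).
In Python, from bench import r, eyes gives the robot as it stands (r), with the cameras (eyes).
- The arm moves only by the tool send_path, called after "Call:" as name(argument=value, ...), one argument or row to a line, values as JSON. Schema: {"type":"object","properties":{"deltas":{"type":"string"},"force":{"type":"number"},"only":{"type":"string"},"quiet":{"type":"boolean"},"lines":{"type":"string"}},"required":["deltas"],"additionalProperties":false}. deltas is a string of 1 to 8 rows, parted by a bar, with the numbers parted by spaces; each row has 7 numbers: a rotation vector rx, ry, rz in units of 2 degrees, then dx, dy, dz in units of 50 mm, then the finger opening in mm; each row is the pose to reach, as a shift and turn from the pose commanded when the call began, along the tool's axes at that moment; what a row does not reach only later rows make up. A row lasts 1/8 s, in which the tool goes at most 62.5 mm and 10.7 degrees, less where a joint would pass 70% of its speed; a pose out of reach is approached as far as the arm can. The fingers move at their own pace and stop on an object; force is the grip in N (left out, the last holds). Time passes only in rows, so rows that do not move let the fingers close. The tool returns the time, the measured TCP pose, the force, the opening and the grip force at its end. only (a regular expression) keeps the lines of the reply that match it, lines (a string "A,B") keeps lines A to B, and quiet returns only ok. Input that does not fit is refused with a message, and nothing moves.
- r.sense(): the state, without advancing time (a new reading comes with each control period).
- eyes.snapshot(name): name is "scene" or "top"; returns a dict with "pixels" (384x512x3 uint8, blue, green, red), "fx", "fy", "cx", "cy" (pixels), "pose" (4x4, takes a point from camera to world coordinates). Camera axes: x right, y up, looking along -z (the intrinsics and any distortion apply to the point x, -y, -z); pixel columns grow to the right and rows downward; lengths in mm; the calibration is good to about 2 mm. A picture is of the moment at which its call begins. There is no depth.
- r.hand_in(): hands the job in; it is judged then, once.
The state is a dict: "time": time; "joint_pos": joint angles; "qd": joint speeds; "joint_efforts": joint torques, N m; "tool_pos": TCP position; "tcp_rot": TCP orientation; "ft_force": force on the tool from outside, world axes, zero at the start; "wrist_torque": the same for the moment, N m; "finger_gap": finger opening in mm; "grip_force": force on a finger pad.
Only numpy, scipy, OpenCV 4.12 (cv2) and the standard library are available. Lean on these libraries where they do the work, as an engineer would, in place of code of your own. Each camera call takes 0.05 s, during which the arm holds its last target. There are 200 camera calls.

TASK

Take the setting rod from its stand, put its thin end down through the eye in the strip's raised flange until the rod's collar sits on the flange, and use the rod to slide the strip forward along its channel so that its front edge tucks under the hinged leaf and goes fully home against the stop, without lifting the leaf out of the way. Finish while still gripping the rod in the eye and pushing down on it with a steady push, so the strip is held pressed flat on the stage; do not let go. Leave the tin, the vial and the tissue box alone.

Things in the scene. Friction and masses are not known exactly. Their poses are not given: they have to be found in the camera images.
- stage: fixed grey base plate 270 x 116 x 12 mm; origin: centre of its underside, +x along its length towards the leaf, z up. On its top two rails (6 mm high, inner faces at y = +-32 mm, x = -130 to +30 mm) form a channel for the strip. At the far end a 5 mm high stop bar crosses it, front face at x = +100 mm. All of it stays below 26 mm above the worktop
- home (a point): point on the stage's top surface at the middle of the stop bar's front face (stage x = +100, y = 0, z = 12 mm), under the leaf; the strip's front edge must come here
- leaf (a joint): angle of the aluminium leaf (96 mm wide, 60 g) hinged at stage x = +106, z = 21 mm, reaching towards -x; 0 = down, grows as its free edge lifts; swings freely, falls shut. Down, its underside is 3 mm above the stage's top at stage x = +50 mm: the 4 mm strip under it raises it about 0.02 rad, which is right. Over 0.12 rad (8 mm at the edge) counts as lifting it
- leaf_lip (a point): middle of the free edge of the leaf, an upturned lip: when down at stage x = +36 mm, about 10 mm above the stage's top surface, so that a strip lying flat on the stage runs in under it
- strip: loose flat steel strip 120 x 60 x 4 mm, about 150 g, lying in the channel; origin: centre of its underside, +x along its length to its rounded front edge (same way as the stage's +x), z up. Near its rear a bridge-shaped flange (34 mm along x, 38 mm along y, 6 mm thick, top 24 mm above the strip's underside) stands on two cheeks and has the eye in it
- strip_front (a point): middle of the strip's front edge, at its underside (strip x = +60 mm)
- eye (a point): centre of the mouth of the eye on the flange's top: a vertical through hole 12 mm in diameter, 6 mm deep, with 14 mm of free height below it (strip x = -40 mm, z = +24 mm)
- rod: loose setting rod, 90 g, 90 mm long, upright in its stand, thin end down. Origin: centre of the thin end's tip, z up along it: tapered pin 8 mm in diameter (4 mm at the tip) from z = 0 to 14 mm, steel collar 22 mm in diameter from 14 to 20 mm, round black grip 14 mm in diameter from 20 to 90 mm
- rod_tip (a point): the tip of the rod's thin end (the rod's origin)
- rod_stand: fixed plain grey block 60 x 60 x 30 mm, origin at the centre of its underside, with a central hole 13 mm in diameter and 18 mm deep; the rod's pin stands in it and its collar rests on the block's top. It may stand left or right of the stage
- tin: loose round white tin with a lid, 68 mm in diameter, 25 mm high, origin at the centre of its underside; bystander
- vial: loose small capped sample bottle, 28 mm in diameter, 60 mm high, origin at the centre of its underside; bystander
- tissue: loose flat cardboard box 66 x 112 x 18 mm, origin at the centre of its underside; bystander
- bed: the flat top plate of the stage, fixed on it (266 x 112 x 3 mm, origin at the centre of its underside, 9 mm above the stage's underside; its upper face is the stage's top surface), on which the strip lies and slides and must be pressed flat

How it is judged:
By the outcome, as a careful person would: the job done as asked, in the order asked, and still so for the second after the job is handed in, while the arm keeps its last pose, push and grip.
It also fails if it takes over 54 s, if anything falls off the work surface, if the arm or the gripper's body presses on something with over 40 N, if the wrist force passes 120 N, or if a joint passes its speed limit or range.

## Working session

There is one attempt and no reset: what is moved stays moved. The work goes in short steps, Python scripts to look and compute and a tool call to move; the robot and the scene stay as the last step left them, time stands still between calls to the robot, and variables do not carry over. Pictures are saved under pics/ and viewed, at most 10 in all, crops included, and the job is handed in when it is done.

```bash
ls; mkdir -p pics
```

Run:
```python
from bench import r, eyes
import cv2,pickle
for n in("scene","top"):
    s=eyes.snapshot(n); cv2.imwrite(f"pics/{n}0.png",s["pixels"]); pickle.dump(s,open(f"{n}0.pkl","wb"))
    print({k:v for k,v in s.items() if k!="pixels"})
print(r.sense())
```

```text
bench.py
pics
{'fx': 357.9580122628631, 'fy': 357.9580122628631, 'cx': 255.1975262007653, 'cy': 192.29549169774762, 'pose': array([[ 7.32890498e-01,  3.29839197e-01, -5.95044218e-01,
         2.00194036e+01],
       [-6.79948225e-01,  3.85031729e-01, -6.24036039e-01,
        -5.60111719e+02],
       [ 2.32793584e-02,  8.61949344e-01,  5.06459672e-01,
         5.23615502e+02],
       [ 0.00000000e+00,  0.00000000e+00,  0.00000000e+00,
         1.00000000e+00]])}
{'fx': 378.1256745679044, 'fy': 378.1256745679044, 'cx': 254.0055693217003, 'cy': 194.78764919450654, 'pose': array([[ 1.62208423e-02,  9.91272360e-01, -1.30828107e-01,
         4.44152098e+02],
       [-9.99835440e-01,  1.71437998e-02,  5.93146134e-03,
         2.57239606e+01],
       [ 8.12258455e-03,  1.30710364e-01,  9.91387323e-01,
         1.12507423e+03],
       [ 0.00000000e+00,  0.00000000e+00,  0.00000000e+00,
         1.00000000e+00]])}
{'time': 0.1, 'joint_pos': array([-7.04407963e+01,  7.51257379e+00,  8.53234651e+01,  6.14579122e-04,
        8.72638895e+01, -4.89459882e+00]), 'qd': array([ 0.03898621, -0.09246476, -0.14406952,  0.04208282,  0.09650844,
       -0.03789987]), 'joint_efforts': array([ 8.47598076e-04, -5.70952177e+01, -5.01942980e+01, -2.04972048e-04,
        8.15988926e-03, -1.52588468e-04]), 'tool_pos': array([ 248.21230182, -545.6872522 ,  230.32658986]), 'tcp_rot': array([-1.79900488e+02, -9.13777540e-03,  2.44537647e+01]), 'ft_force': array([ 0.20972899, -1.01137199,  0.49027913]), 'wrist_torque': array([-0.06146806, -0.02484464, -0.00539726]), 'grip_force': 0.0, 'finger_gap': 85.2386105722798}
```

View pics/scene0.png

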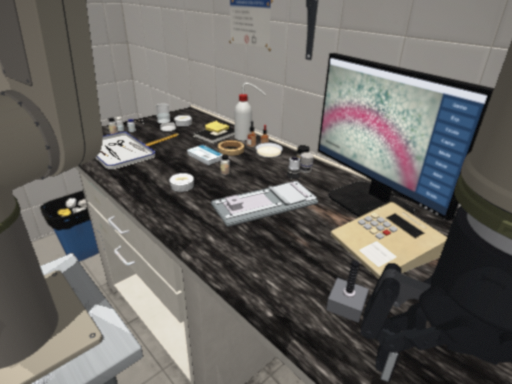

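View pics/top0.png

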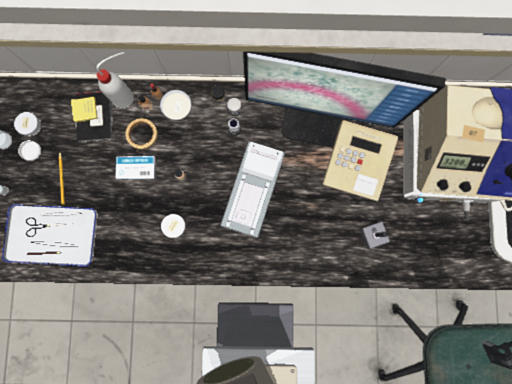

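The scene view shows the stage around (265,200) and the stand with rod at (350,295). In the top view the stage is around (253,189), leaf end up at (262,155), and the stand is at (375,235). I'll enlarge the key regions next.

Run:
```python
import cv2,numpy as np
t=cv2.imread("pics/top0.png");s=cv2.imread("pics/scene0.png")
c=lambda im,x,y,w,h,k:cv2.resize(im[y:y+h,x:x+w],None,fx=k,fy=k,interpolation=cv2.INTER_CUBIC)
a=c(t,215,135,75,110,5);b=c(t,350,212,50,50,5);d=c(s,205,175,115,50,5)[:, :425*2]
o=np.zeros((600,800,3),np.uint8)
o[:550,:375]=a; o[:250,380:630]=b; e=c(s,205,175,115,50,3.6); o[260:260+e.shape[0],380:380+e.shape[1]]=e
f=c(s,325,255,50,70,3); g=f[:160]; o[445:600,380:530]=f[:155]
cv2.imwrite("pics/crop1.png",o)
```

```text
(no output)
```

View pics/crop1.png

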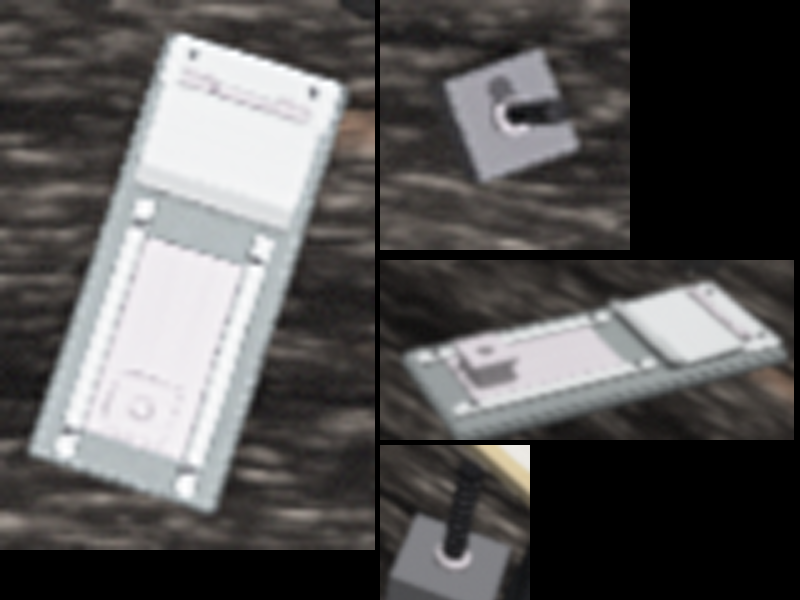

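The crops show:
- **Eye:** about (243.2,216.4) in the top view.
- **Stand top corners:** about (362.6,229), (382.6,221.6), (390,241.6) and (370.6,248.6), with the rod collar near (376,235).
- **Strip:** its front is short of the leaf, and the rod stands upright.

Next I'll compute the positions.

Create h.py:
```python
import numpy as np,pickle,cv2
def ray(s,uv):
    d=np.array([(uv[0]-s["cx"])/s["fx"],-(uv[1]-s["cy"])/s["fy"],-1.]); P=s["pose"]; return P[:3,3],P[:3,:3]@d
def onz(s,uv,z):
    o,d=ray(s,uv); return (o+d*(z-o[2])/d[2])
def tri(a,ua,b,ub):
    (o1,d1),(o2,d2)=ray(a,ua),ray(b,ub); k=np.linalg.lstsq(np.c_[d1,-d2],o2-o1,rcond=None)[0]
    p,q=o1+k[0]*d1,o2+k[1]*d2; return (p+q)/2,np.linalg.norm(p-q)
def proj(s,p):
    c=s["pose"][:3,:3].T@(np.array(p)-s["pose"][:3,3]); return np.array([s["cx"]+s["fx"]*c[0]/-c[2],s["cy"]-s["fy"]*c[1]/-c[2]])
```

Run:
```python
from h import *
np.set_printoptions(precision=1,suppress=True)
T=pickle.load(open("top0.pkl","rb"));S=pickle.load(open("scene0.pkl","rb"))
st=[onz(T,p,30)[:2] for p in [(362.6,229),(382.6,221.6),(390,241.6),(370.6,248.6)]]
print("stand",np.array(st),np.mean(st,0),[np.linalg.norm(st[i]-st[i-1]) for i in range(4)])
# mask stand
g=T["pixels"].astype(int); 
def quad(im,box,fn):
    x,y,w,h=box; m=fn(im[y:y+h,x:x+w].astype(int)).astype(np.uint8)
    m=cv2.morphologyEx(m,cv2.MORPH_CLOSE,np.ones((5,5)))
    c=max(cv2.findContours(m,0,1)[0],key=cv2.contourArea); return c[:,0]+[x,y],m
c,_=quad(T["pixels"],(350,212,50,50),lambda a:(a.min(2)>95))
w=np.array([onz(T,p,30)[:2] for p in c],np.float32); print("stand rect",cv2.minAreaRect(w))
c,_=quad(T["pixels"],(215,135,75,110),lambda a:(a.min(2)>110))
w=np.array([onz(T,p,12)[:2] for p in c],np.float32); R=cv2.minAreaRect(w);print("stage rect z12",R)
cn=[onz(T,(215+a/5,135+b/5),z)[:2] for a,b,z in[(175,33,12),(348,88,12),(215,512,12),(30,455,12)]]
print("corners",np.array(cn),np.mean(cn,0))
eye=onz(T,(215+141/5,135+407/5),36); print("eye top",eye,"proj scene",proj(S,eye))
print("eye scene px", 205+(487-380)/3.6,175+(351-260)/3.6, onz(S,(205+(487-380)/3.6,175+(351-260)/3.6),36))
print("tri",tri(T,(243.2,216.4),S,(205+(487-380)/3.6,175+(351-260)/3.6)))
# strip front centre
print("front", onz(T,(215+(148+246)/10,135+(236+265)/10),16))
# rod collar in scene
print("collar scene",onz(S,(325+(453-380)/3,255+(555-445)/3),36),"top",onz(T,(376.6,235),36))
ct=np.mean(st,0); print(proj(S,[*ct,30]),proj(S,[*ct,36]),proj(S,[*ct,106]),proj(T,[*ct,106]))
```

```text
stand [[ 494.3 -296.6]
 [ 516.6 -355.3]
 [ 459.3 -375. ]
 [ 438.5 -318.5]] [ 477.2 -336.3] [np.float64(59.92829953881108), np.float64(62.75704458699709), np.float64(60.60167870644672), np.float64(60.27721219299848)]
stand rect ((464.9590148925781, -317.9498596191406), (75.88429260253906, 104.304443359375), 20.26834487915039)
stage rect z12 ((605.0835571289062, 13.730232238769531), (138.72222900390625, 287.957275390625), 73.43913269042969)
corners [[753.1  33.8]
 [720.9 -71.1]
 [465.5   5.3]
 [497.  114.4]] [609.1  20.6]
eye top [524.5  49.3  36. ] proj scene [233.6 199.7]
eye scene px 234.72222222222223 200.27777777777777 [525.   45.3  36. ]
tri (array([525.8,  48.5,  34.1]), np.float64(2.870873613565933))
front [619.5  18.4  16. ]
collar scene [ 479.  -337.1   36. ] top [ 477.5 -334.8   36. ]
[347.9 294.3] [348.4 291.9] [354.7 263. ] [385.8 234.5]
```

Positions agree: stand centre about (477,-336), with sides about 60 mm. The eye is at about (525,48), the stage centre at about (609,20), and yaw is about -17°. The eye is at stage x of about -89, so the slide is about 89 mm. I'll move above the rod, turning to yaw -17.

Careful with the scale: shifts go in units of 50 mm and turns go in units of 2 degrees. That gives: -85 mm is -1.7, -48 mm is -0.96, 41.5 degrees is 20.75.

Call:
send_path(
  deltas="0 0 3 0.74 -0.24 0 85 | 0 0 6 1.48 -0.48 0.12 85 | 0 0 9 2.22 -0.72 0.28 85 | 0 0 12 2.96 -0.96 0.44 85 | 0 0 15 3.7 -1.22 0.6 85 | 0 0 18 4.44 -1.46 0.76 85 | 0 0 20.75 5.18 -1.7 0.92 85 | 0 0 20.75 5.92 -1.94 1.02 85",
  force=60,
)

```text
time: 1.1
tool_pos: [478.2, -334.0, 179.3]
tcp_rot: [-180.0, 0.1, -17.1]
ft_force: [0.6, -0.3, 0.1]
finger_gap: 84.7
grip_force: 0.0
```

Call:
send_path(
  deltas="0 0 0 0 0 0 85 | 0 0 0 0 0 0 85",
)

```text
time: 1.35
tool_pos: [477.3, -335.4, 179.9]
tcp_rot: [180.0, 0.1, -17.0]
ft_force: [0.0, -0.1, -0.5]
finger_gap: 85.0
grip_force: 0.0
```

Run:
```python
from bench import r, eyes
from h import *
for n in("scene","top"):
    s=eyes.snapshot(n); cv2.imwrite(f"pics/{n}1.png",s["pixels"]); pickle.dump(s,open(f"{n}1.pkl","wb"))
s=r.sense();print(s["time"],s["tool_pos"],s["tcp_rot"],s["joint_pos"])
a=cv2.imread("pics/scene1.png");b=cv2.imread("pics/top1.png")
cv2.imwrite("pics/c2.png",np.hstack([cv2.resize(a[170:350,280:450],None,fx=2.3,fy=2.3),cv2.resize(b[150:330,300:470],None,fx=2.3,fy=2.3)]))
```

```text
1.45 [ 477.05202993 -336.08988079  180.34834405] [ 1.79983682e+02  7.71993161e-03 -1.70989589e+01] [-4.01874203e+01  6.57903185e+00  9.15912032e+01 -1.82228342e-02
  8.18304680e+01  6.69141271e+01]
```

View pics/c2.png

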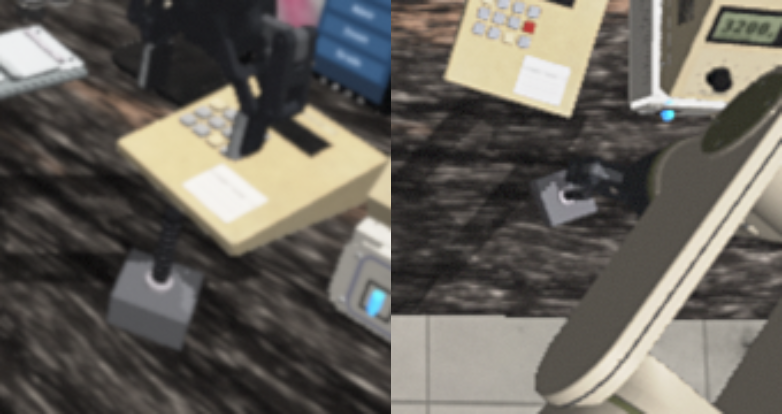

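The open fingers stand above the rod, straddling it. The rod's collar is at about (160,280) in the left crop and (567,197) in the right one. I'll descend and grip.

In the tool's units: 128 mm is 2.56, 120 mm is 2.4.

Call:
send_path(
  deltas="0 0 0 0 0 0.8 85 | 0 0 0 0 0 1.6 85 | 0 0 0 0 0 2.1 85 | 0 0 0 0 0 2.4 85 | 0 0 0 0 0 2.56 85 | 0 0 0 0 0 2.56 85",
  force=60,
)

```text
time: 2.2
tool_pos: [477.7, -335.7, 52.6]
tcp_rot: [180.0, -0.0, -17.1]
ft_force: [0.2, 0.7, -0.2]
finger_gap: 85.1
grip_force: 0.0
```

Call:
send_path(
  deltas="0 0 0 0 0 0 40 | 0 0 0 0 0 0 10 | 0 0 0 0 0 0 5 | 0 0 0 0 0 0 5 | 0 0 0 0 0 0 5 | 0 0 0 0 0 0 5 | 0 0 0 0 0 0 5 | 0 0 0 0 0 0 5",
  force=80,
)

```text
time: 3.2
tool_pos: [477.9, -335.4, 52.6]
tcp_rot: [180.0, -0.0, -17.0]
ft_force: [-0.9, 0.9, 4.1]
finger_gap: 11.4
grip_force: 77.9
```

Gap 11.4 mm on a 14 mm grip needs checking. I'll lift and look.

In the tool's units: -75 mm is -1.5, -50 mm is -1.

Call:
send_path(
  deltas="0 0 0 0 0 -0.16 5 | 0 0 0 0 0 -0.5 5 | 0 0 0 0 0 -1 5 | 0 0 0 0 0 -1.5 5 | 0 0 0 0 0 -1.5 5 | 0 0 0 0 0 -1.5 5",
)

```text
time: 3.95
tool_pos: [477.4, -335.1, 126.8]
tcp_rot: [-180.0, 0.0, -17.0]
ft_force: [0.5, 0.6, -1.0]
finger_gap: 12.4
grip_force: 77.9
```

Run:
```python
from bench import r, eyes
from h import *
for n in("scene","top"):
    s=eyes.snapshot(n); cv2.imwrite(f"pics/{n}2.png",s["pixels"]); pickle.dump(s,open(f"{n}2.pkl","wb"))
    q=r.sense(); print(n,proj(s,q["tool_pos"]),proj(s,q["tool_pos"]-[0,0,36]))
a=cv2.imread("pics/scene2.png");b=cv2.imread("pics/top2.png")
cv2.imwrite("pics/c3.png",np.hstack([cv2.resize(a[200:320,300:400],None,fx=4,fy=4,interpolation=2),cv2.resize(b[180:300,330:430],None,fx=4,fy=4,interpolation=2)]))
```

```text
scene [355.83205201 253.60617083] [352.45444257 269.41136639]
top [387.80602922 234.34292134] [383.07502854 234.69884066]
```

View pics/c3.png

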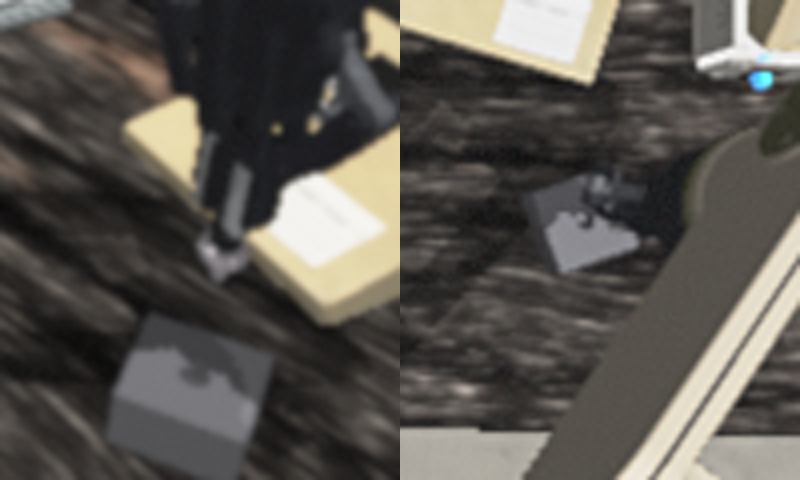

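The rod is held, but its tip is at about (356.2,270) against (352.5,269.4) predicted for an upright rod, so it may be tilted in the pads. I'll bring it closer to the scene camera and measure at two yaws.

Call:
send_path(
  deltas="0 0 0 -0.2 -0.1 -0.6 5 | 0 0 0 -0.76 -0.38 -1.3 5 | 0 0 0 -1.32 -0.68 -2 5 | 0 0 0 -1.88 -0.96 -2.6 5 | 0 0 0 -2.16 -1.12 -2.86 5 | 0 0 0 -2.16 -1.12 -2.86 5 | 0 0 0 -2.16 -1.12 -2.86 5",
)

```text
time: 4.92
tool_pos: [390.7, -250.2, 268.9]
tcp_rot: [-180.0, 0.1, -17.0]
ft_force: [-0.6, 0.0, -0.7]
finger_gap: 11.7
grip_force: 78.0
```

Create look.py:
```python
from bench import r, eyes
from h import *
import sys
k=sys.argv[1]
s=eyes.snapshot("scene"); pickle.dump(s,open(f"m{k}.pkl","wb")); q=r.sense(); t=q["tool_pos"]; pickle.dump(q,open(f"q{k}.pkl","wb"))
p=proj(s,t-[0,0,20]); x,y=(p-[40,40]).astype(int)
for d in (0,22,36): print(d,proj(s,t-[0,0,d]))
print("crop origin",x,y,t,q["tcp_rot"],q["finger_gap"])
cv2.imwrite(f"pics/m{k}.png",cv2.resize(s["pixels"][y:y+80,x:x+80],None,fx=6,fy=6,interpolation=2))
```

```bash
python3 look.py a
```

```text
0 [291.43339675 177.87393535]
22 [290.37409805 190.41185347]
36 [289.72189554 198.13135846]
crop origin 250 149 [ 390.67374179 -250.17495901  268.7135214 ] [-1.79955334e+02  1.23193150e-01 -1.70549568e+01] 11.85870764829526
```

Call:
send_path(
  deltas="0 0 -5 0 0 0 5 | 0 0 -10 0 0 0 5 | 0 0 -15 0 0 0 5 | 0 0 -20 0 0 0 5 | 0 0 -25 0 0 0 5 | 0 0 -30 0 0 0 5 | 0 0 -35 0 0 0 5 | 0 0 -40 0 0 0 5",
)

```text
time: 5.98
tool_pos: [390.8, -250.3, 268.7]
tcp_rot: [-179.9, -0.0, 63.3]
ft_force: [0.2, 0.8, -0.8]
finger_gap: 11.9
grip_force: 77.8
```

Call:
send_path(
  deltas="0 0 -5 0 0 0 5 | 0 0 -5 0 0 0 5 | 0 0 -5 0 0 0 5",
)

```text
time: 6.35
tool_pos: [390.8, -250.2, 269.5]
tcp_rot: [-179.9, -0.0, 72.7]
ft_force: [0.1, 0.1, -0.7]
finger_gap: 12.1
grip_force: 77.9
```

```bash
python3 look.py b; python3 -c "
import cv2,numpy as np
cv2.imwrite('pics/mab.png',np.hstack([cv2.resize(cv2.imread(f'pics/m{k}.png'),(400,400)) for k in 'ab']))"
```

```text
0 [291.53722905 177.26572451]
22 [290.47501294 189.82568333]
36 [289.82103117 197.55855819]
crop origin 250 148 [ 390.79768153 -250.1741027   269.71513276] [-1.79945531e+02 -2.19637298e-02  7.27587775e+01] 12.058565026925876
```

View pics/mab.png

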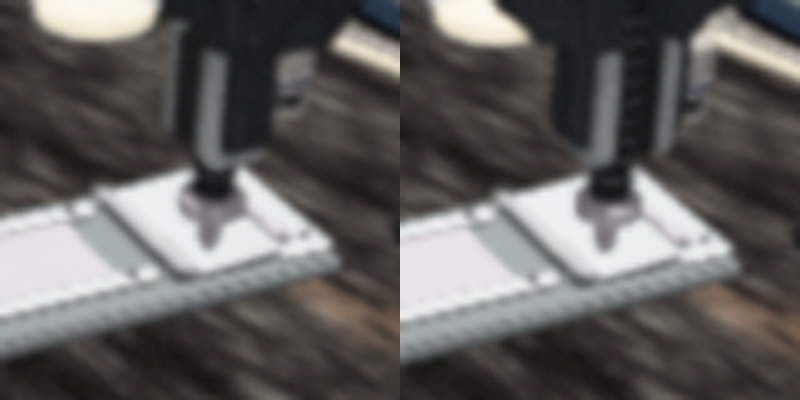

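The tip is within about 1 mm of the upright prediction at both yaws, at (291.6,199) and (291,198), with a constant camera bias of about 2 mm. So the rod is upright. I'll carry it to above the eye.

In the tool's units: 324 mm is 6.48, 120 mm is 2.4, 80 degrees is 40.

Call:
send_path(
  deltas="0 0 5 0.8 0.1 0.2 5 | 0 0 10 1.62 0.2 0.4 5 | 0 0 15 2.44 0.3 0.7 5 | 0 0 20 3.26 0.4 1 5 | 0 0 25 4.08 0.5 1.3 5 | 0 0 30 4.9 0.6 1.6 5 | 0 0 35 5.72 0.7 2 5 | 0 0 40 6.48 0.78 2.4 5",
  force=100,
)

```text
time: 7.4
tool_pos: [523.7, 49.6, 149.7]
tcp_rot: [-180.0, -0.0, -7.5]
ft_force: [0.0, 0.4, -1.4]
finger_gap: 11.6
grip_force: 97.4
```

Call:
send_path(
  deltas="0 0 4.9 0 0 0.4 5 | 0 0 4.9 0 0 0.8 5 | 0 0 4.9 0 0 1.14 5 | 0 0 4.9 0 0 1.14 5 | 0 0 4.9 0 0 1.14 5 | 0 0 4.9 0 0 1.14 5",
)

```text
time: 8.15
tool_pos: [523.9, 48.1, 94.5]
tcp_rot: [-180.0, -0.1, -16.9]
ft_force: [0.4, -0.8, -1.2]
finger_gap: 11.7
grip_force: 97.4
```

```bash
python3 look.py c;python3 - <<'E'
from bench import r, eyes
from h import *
s=eyes.snapshot("top"); q=r.sense(); pickle.dump(s,open("tc.pkl","wb"));t=q["tool_pos"];print(t,q["tcp_rot"])
for d in(0,22,36):print(proj(s,t-[0,0,d]))
m=cv2.imread("pics/mc.png");b=s["pixels"][190:250,215:275]
cv2.imwrite("pics/mc2.png",np.hstack([cv2.resize(m,(400,400)),cv2.resize(b,(400,400),interpolation=2)]))
E
```

```text
0 [233.54077692 180.16661169]
22 [233.6046332  187.79195162]
36 [233.64445929 192.54774776]
crop origin 193 147 [523.89049312  48.08820908  94.37063443] [-1.79969909e+02 -1.01392487e-01 -1.68627650e+01] 11.53344894791794
[523.76544423  48.11467981  94.21372671] [-1.79972525e+02 -8.63484301e-02 -1.68612068e+01]
[243.21091351 215.09635188]
[243.3701689  215.70769846]
[243.46812642 216.08373592]
```

View pics/mc2.png

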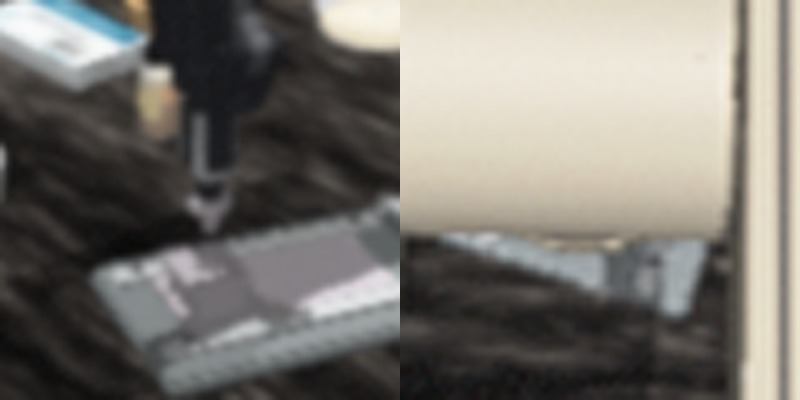

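The tip at about (234.6,193.4) in the scene view lines up above the eye, within about 1.5 mm after bias correction. The top view is blocked by the arm. I'll lower with small steps and watch the force.

Call:
send_path(
  deltas="0 0 0 0.008 -0.012 0.2 5 | 0 0 0 0.008 -0.012 0.34 5 | 0 0 0 0.008 -0.012 0.4 5 | 0 0 0 0.008 -0.012 0.4 5",
)

```text
time: 8.75
tool_pos: [523.3, 48.7, 72.7]
tcp_rot: [180.0, 0.1, -16.8]
ft_force: [-0.7, -0.4, -0.2]
finger_gap: 11.9
grip_force: 97.4
```

Call:
send_path(
  deltas="0 0 0 0 0 0.04 5 | 0 0 0 0 0 0.08 5 | 0 0 0 0 0 0.12 5 | 0 0 0 0 0 0.12 5",
)

```text
time: 9.25
tool_pos: [523.6, 48.7, 67.1]
tcp_rot: [-180.0, 0.0, -16.8]
ft_force: [0.6, 0.7, -1.3]
finger_gap: 11.8
grip_force: 97.4
```

There's no contact force with the tip about 5 mm below the flange top, so it's in the eye. I'll continue down until the collar seats.

Call:
send_path(
  deltas="0 0 0 0 0 0.04 5 | 0 0 0 0 0 0.08 5 | 0 0 0 0 0 0.12 5 | 0 0 0 0 0 0.12 5",
)

```text
time: 9.75
tool_pos: [523.5, 48.6, 61.0]
tcp_rot: [180.0, 0.0, -16.8]
ft_force: [0.1, 0.3, -1.4]
finger_gap: 12.0
grip_force: 97.4
```

Call:
send_path(
  deltas="0 0 0 0 0 0.02 5 | 0 0 0 0 0 0.04 5 | 0 0 0 0 0 0.05 5 | 0 0 0 0 0 0.05 5",
)

```text
time: 10.25
tool_pos: [523.6, 48.6, 58.7]
tcp_rot: [180.0, 0.0, -16.8]
ft_force: [-0.3, 0.0, -1.4]
finger_gap: 11.8
grip_force: 97.4
```

```bash
python3 look.py d
```

```text
0 [233.43283578 192.37765849]
22 [233.49673578 199.70622638]
36 [233.53660493 204.27874323]
crop origin 193 159 [523.61975979  48.60204094  58.74912168] [ 1.79994241e+02  4.75370325e-03 -1.68453929e+01] 11.853996777012126
```

In the tool's units: 1 mm is 0.02, 0.5 mm is 0.01.

Call:
send_path(
  deltas="0 0 0 0 0 0.01 5 | 0 0 0 0 0 0.02 5 | 0 0 0 0 0 0.02 5 | 0 0 0 0 0 0.02 5",
)

```text
time: 10.8
tool_pos: [523.8, 48.6, 58.6]
tcp_rot: [180.0, -0.0, -16.8]
ft_force: [-3.3, -0.4, 7.5]
finger_gap: 12.0
grip_force: 97.8
```

Call:
send_path(
  deltas="0 0 0 0 0 0.01 5 | 0 0 0 0 0 0.02 5 | 0 0 0 0 0 0.02 5 | 0 0 0 0 0 0.02 5",
)

```text
time: 11.3
tool_pos: [524.0, 48.6, 58.5]
tcp_rot: [180.0, -0.0, -16.8]
ft_force: [-8.4, 0.1, 14.6]
finger_gap: 11.8
grip_force: 98.9
```

```bash
python3 look.py e
```

```text
0 [233.54101418 192.39857756]
22 [233.60359223 199.72450237]
36 [233.64263684 204.29539962]
crop origin 193 159 [523.9712274   48.59449354  58.55586307] [ 1.79995075e+02 -2.44245407e-02 -1.68403998e+01] 11.620665710404934
```

View pics/me.png

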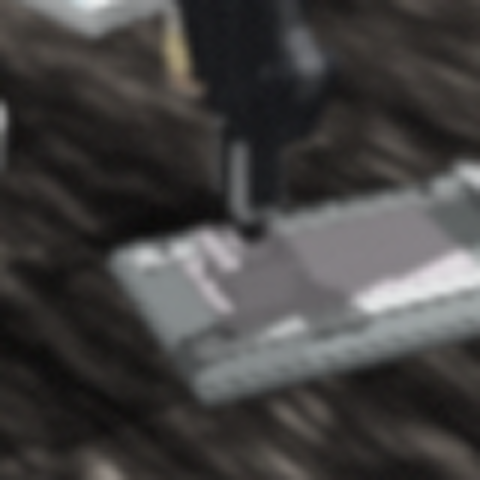

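The collar sits on the flange: z is 58.5 against the 58.6 expected, with a rising 15 N reaction. The image shows the rod in the flange at about (250,230). I'll ease the push a little and slide the strip forward.

In the tool's units: 25 mm is 0.5, 8 mm is 0.16.

Call:
send_path(
  deltas="0 0 0 0 0 -0.02 5 | 0 0 0 0.06 0 -0.02 5 | 0 0 0 0.16 0 -0.02 5 | 0 0 0 0.26 0 -0.02 5 | 0 0 0 0.36 0 -0.02 5 | 0 0 0 0.44 0 -0.02 5 | 0 0 0 0.5 0 -0.02 5 | 0 0 0 0.5 0 -0.02 5",
)

```text
time: 12.35
tool_pos: [547.7, 41.6, 58.6]
tcp_rot: [-180.0, 0.0, -16.8]
ft_force: [-5.1, 1.1, 9.1]
finger_gap: 11.6
grip_force: 98.2
```

In the tool's units: 25 mm is 0.5, 30 mm is 0.6.

Call:
send_path(
  deltas="0 0 0 0.1 0 0 5 | 0 0 0 0.2 0 0 5 | 0 0 0 0.3 0 0 5 | 0 0 0 0.4 0 0 5 | 0 0 0 0.5 0 0 5 | 0 0 0 0.6 0 0 5 | 0 0 0 0.6 0 0 5",
)

```text
time: 13.22
tool_pos: [576.6, 32.9, 58.6]
tcp_rot: [-180.0, 0.0, -16.8]
ft_force: [-4.4, 0.6, 8.6]
finger_gap: 11.6
grip_force: 98.2
```

Run:
```python
from bench import r, eyes
from h import *
s=eyes.snapshot("scene"); cv2.imwrite("pics/f.png",cv2.resize(s["pixels"][165:230,200:325],None,fx=6,fy=6,interpolation=2))
```

```text
(no output)
```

View pics/f.png

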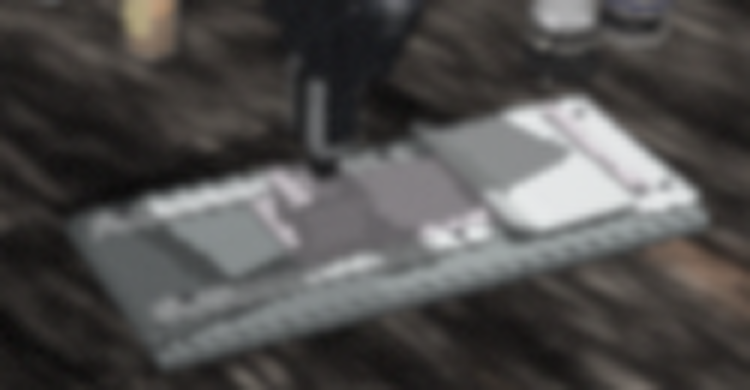

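The strip has moved with the rod (flange at about (310,210)). Its front runs under the leaf edge at about (455,185), and the leaf is still down. About 34 mm remain.

In the tool's units: 26 mm is 0.52, 24 mm is 0.48.

Call:
send_path(
  deltas="0 0 0 0.1 0 0 5 | 0 0 0 0.2 0 0 5 | 0 0 0 0.3 0 0 5 | 0 0 0 0.4 0 0 5 | 0 0 0 0.48 0 0 5 | 0 0 0 0.52 0 0 5 | 0 0 0 0.52 0 0 5",
)

```text
time: 14.15
tool_pos: [601.1, 25.5, 58.6]
tcp_rot: [-180.0, 0.0, -16.8]
ft_force: [-7.2, 1.9, 10.7]
finger_gap: 11.7
grip_force: 98.6
```

Call:
send_path(
  deltas="0 0 0 0.04 0 0 5 | 0 0 0 0.08 0 0 5 | 0 0 0 0.12 0 0 5 | 0 0 0 0.12 0 0 5",
)

```text
time: 14.65
tool_pos: [606.8, 23.8, 58.6]
tcp_rot: [-180.0, 0.0, -16.8]
ft_force: [-6.1, 2.3, 9.8]
finger_gap: 11.8
grip_force: 98.6
```

Travel is 86.6 mm with no stop contact yet. I'll creep on.

In the tool's units: 2 mm is 0.04, 1 mm is 0.02.

Call:
send_path(
  deltas="0 0 0 0.02 0 0 5 | 0 0 0 0.04 0 0 5 | 0 0 0 0.04 0 0 5",
)

```text
time: 15.02
tool_pos: [608.5, 23.2, 58.6]
tcp_rot: [-180.0, 0.1, -16.8]
ft_force: [-7.2, 2.0, 10.6]
finger_gap: 11.8
grip_force: 98.6
```

Call:
send_path(
  deltas="0 0 0 0.02 0 0 5 | 0 0 0 0.04 0 0 5 | 0 0 0 0.04 0 0 5",
)

```text
time: 15.4
tool_pos: [610.5, 22.7, 58.7]
tcp_rot: [-180.0, 0.1, -16.8]
ft_force: [-7.3, 2.2, 9.8]
finger_gap: 11.6
grip_force: 98.6
```

Call:
send_path(
  deltas="0 0 0 0.02 0 0 5 | 0 0 0 0.03 0 0 5 | 0 0 0 0.03 0 0 5",
)

```text
time: 15.78
tool_pos: [611.1, 22.5, 58.6]
tcp_rot: [-180.0, 0.2, -16.8]
ft_force: [-10.7, 2.8, 13.1]
finger_gap: 11.5
grip_force: 98.6
```

Call:
send_path(
  deltas="0 0 0 0.02 0 0 5 | 0 0 0 0.02 0 0 5 | 0 0 0 0.02 0 0 5",
)

```text
time: 16.15
tool_pos: [611.4, 22.4, 58.6]
tcp_rot: [180.0, 0.2, -16.8]
ft_force: [-14.3, 3.6, 16.2]
finger_gap: 11.7
grip_force: 98.7
```

Call:
send_path(
  deltas="0 0 0 0.02 0 0 5 | 0 0 0 0.02 0 0 5 | 0 0 0 0.02 0 0 5",
)

```text
time: 16.52
tool_pos: [611.8, 22.3, 58.6]
tcp_rot: [180.0, 0.3, -16.8]
ft_force: [-17.9, 4.5, 18.7]
finger_gap: 11.7
grip_force: 98.7
```

The force is rising against the stop at about 92 mm of travel, so it's home. I'll add a bit more downward push, hold and check.

Call:
send_path(
  deltas="0 0 0 0 0 0.01 5 | 0 0 0 0 0 0.02 5 | 0 0 0 0 0 0.02 5 | 0 0 0 0 0 0.02 5",
)

```text
time: 17.02
tool_pos: [611.9, 22.4, 58.6]
tcp_rot: [180.0, 0.3, -16.8]
ft_force: [-21.6, 3.9, 26.2]
finger_gap: 11.7
grip_force: 99.6
```

Call:
send_path(
  deltas="0 0 0 0 0 0 5 | 0 0 0 0 0 0 5 | 0 0 0 0 0 0 5 | 0 0 0 0 0 0 5 | 0 0 0 0 0 0 5 | 0 0 0 0 0 0 5 | 0 0 0 0 0 0 5 | 0 0 0 0 0 0 5",
)

```text
time: 18.02
tool_pos: [611.9, 22.3, 58.6]
tcp_rot: [180.0, 0.3, -16.8]
ft_force: [-21.4, 4.8, 26.4]
finger_gap: 11.7
grip_force: 99.6
```

Run:
```python
from bench import r, eyes
from h import *
s=eyes.snapshot("scene"); t=eyes.snapshot("top")
a=cv2.resize(s["pixels"][160:230,200:325],(750,420),interpolation=2)[:300]; b=cv2.resize(t["pixels"][135:245,200:300],None,fx=2.7,fy=2.7)
o=np.zeros((600,750,3),np.uint8);o[:300]=a;o[300:300+b.shape[0],:b.shape[1]]=b[:300];cv2.imwrite("pics/g.png",o)
```

```text
(no output)
```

View pics/g.png

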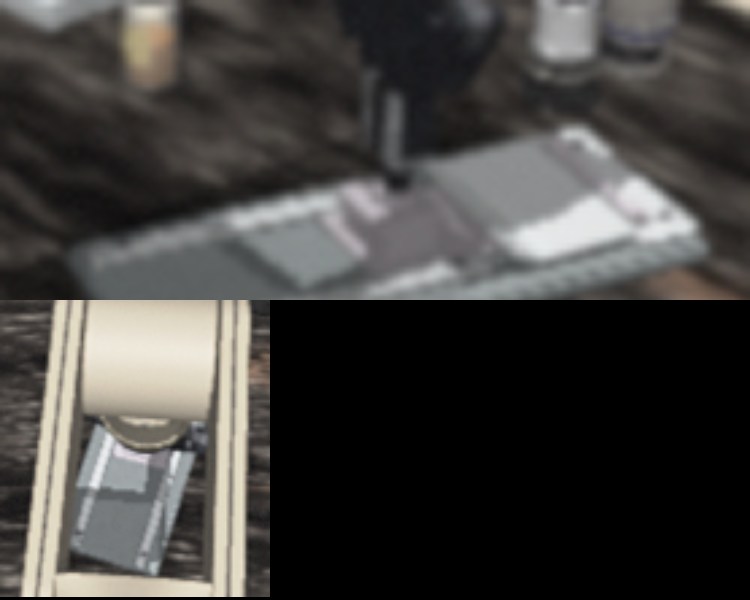

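The strip is tucked under the leaf, with the flange at about (380,220) and the leaf edge at about (460,190). The leaf is down, the rod is held in the eye, and the push is steady at 26 N down. I'll hand in.

```bash
python3 -c "
from bench import r, eyes
print(r.hand_in())"
```

```text
the job is handed in; nothing more can be done
None
```

I handed the job in with the strip pushed home against the stop under the lowered leaf. The rod is still gripped in the eye and pressed down at a steady 26 N. The hand-in gave no verdict.

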